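# Register the guide block and hang the probe in the gel tank

## Task

On the empty gel tank, push the loose white guide block on the deck squarely against both metal stops, so that its hole lies over the port in the deck. Then take the probe from its stand and lower its stem through the guide hole, without ever touching the guide block or the tank with it, until the tip is about 25 mm below the top of the deck. Finish while still holding the probe there in the gripper, upright, still and centred in the hole, with the guide block still home against its stops and the comb on the deck and the bottle and tube rack by the stand left where they were.

Things in the scene. Friction and masses are not known exactly. Their poses are not given: they have to be found in the camera images.
- tank: dry gel tank, fixed (position, yaw and side of the bench vary): clear walls and a flat grey deck 200 mm (x) by 220 mm (y), its top 60 mm above the bench. Deck 8 mm thick, hollow below it down to 9 mm above the bench. Origin: centre of the underside, z up. Two stops on the deck form a corner: the guide block is pushed in the tank's +x direction against one and in its +y against the other
- long_stop (a point): middle of the working face (6 mm above the deck) of the long aluminium stop: 90 mm along the tank's y, 10 mm thick, 12 mm high, facing the tank's -x; face at tank x = +43 mm
- short_stop (a point): middle of the working face (6 mm above the deck) of the short aluminium stop: 56 mm along the tank's x, 10 mm thick, 12 mm high, facing the tank's -y; face at tank y = +60 mm
- port (a point): centre of the 30 mm round port through the deck, at the height of the deck's top (tank x +15, y +20, z +60 mm). The guide hole lies exactly over it when the block is home against both stops
- guide: white guide block, loose on the deck, 56 mm (x) by 80 mm (y) by 35 mm high, 0.18 to 0.35 kg, with a vertical through hole of 20 mm diameter in its centre. Origin: centre of its underside; when home its axes are those of the tank. It starts 25 to 50 mm short of home in tank x and y, turned up to 0.3 rad. It slides under 2 to 4 N, more at first contact
- guide_hole (a point): centre of the mouth of the guide hole, on the top face of the guide block (35 mm above the deck)
- stand: probe stand, fixed (position and yaw vary): dark base 90 x 70 x 12 mm, two posts, and a black top plate 44 mm (x) by 64 mm (y) by 10 mm whose top is 125 mm above the bench, with a 14 mm hole in its centre in which the probe hangs. Origin: centre of the underside
- probe: probe, loose, 0.06 to 0.11 kg: steel stem 8 mm across, 110 mm long; above it a round black handle 24 mm across, 60 mm long, topped by a grey cap 17 mm across, 6 mm high. Hangs upright in the stand, the handle's lower end resting on its top plate; must be lifted 110 mm to come clear. Origin: centre of the stem's lower end, z along the stem towards the handle
- probe_tip (a point): centre of the lower end of the probe's stem (same point as the probe's origin)
- comb: bystander, leave alone: gel comb, a white strip 90 mm long, 16 mm wide, 24 mm high, lying on the deck behind the long stop. Origin: centre of its underside
- vial: bystander, leave alone: small amber bottle, 32 mm across, 75 mm high, beside the probe stand. Origin: centre of its underside
- tube_rack: bystander, leave alone: low blue tube rack, 40 x 80 x 30 mm, beside the probe stand. Origin: centre of its underside
Mind the look-alikes: they are no part of the job. What is shaped like the guide but green is not meant.

How it is judged:
On the way, in this order (a step that is already met when the one before it is completed fails the run):
1. the guide block is home against both stops: hole within 3 mm of the port's centre, square within 0.05 rad (horizontal distance between guide_hole and port below 0.003 m and angle between the x axis of guide and the x axis of tank, either way round below 0.05 rad), for 0.2 s.
2. the probe's tip has entered the guide hole of the registered block from above (all of step 1 and z of probe_tip in the frame of guide_hole below -0.003 m and horizontal distance between probe_tip and guide_hole below 0.006 m), for 0.1 s.
At the end, for the whole second after the job is handed in: The guide block is home (hole within 3 mm of the port, square within 0.05 rad); the gripper holds the probe at rest, within 0.06 rad of upright, its tip 15 to 35 mm below the top of the deck and within 4 mm of the guide hole's axis, touching neither guide block nor tank (all of step 1 and z of probe_tip in the frame of port between -0.035 and -0.015 m and horizontal distance between probe_tip and guide_hole below 0.004 m and angle between probe's own z axis and vertical below 0.06 rad and linear speed of probe below 0.01 m/s and contact force between the fingers and probe above 1 N and contact force between probe and guide below 0.2 N and contact force between probe and tank below 0.2 N); the arm keeps its last pose, push and grip.
It fails at once if the probe touches the guide block (contact force between probe and guide above 0.2 N).
It fails at once if the probe touches the tank or its stops (contact force between probe and tank above 0.2 N).
It fails at once if a bystander is moved by more than 25 mm (distance of any of comb, vial, tube_rack from where it was at the start of the episode above 0.025 m).
It also fails if it takes over 72 s, if anything falls off the work surface, if the arm or the gripper's body presses on something with over 40 N, if the wrist force passes 120 N, or if a joint passes its speed limit or range.

## Robot

A 6-joint arm with a two-finger parallel gripper is mounted at the origin on the work surface. World frame = base frame: x ahead of the robot, y to its left, z up, the work surface at z = 0. Lengths are in m, angles in rad, forces in N, time in s.
With the tool pointing down it reaches from about 0.4 to 0.825 m from the base axis. Payload 7 kg.
Tool frame: the origin (TCP) lies at the very end of the fingers, on their centre line; the grasp point (between the pads) lies 19 mm behind it; z points along the fingers, y is the line along which they close (so a half turn about z gives the same grasp; the last joint's range is limited). The gripper opens to 88 mm and grips with 3 to 60 N. Pads are 19 mm wide; open, the fingers measure 130 mm over their backs; the gripper's body (78 mm by 193 mm) begins 47 mm behind the grasp point.
Start: joints at [1.627, 0.359, 0.012, 0, -1.224, -0.288], TCP at [0.155, 0.657, 0.187] pointing down, gripper open.
Joint ranges: [-3.07, 3.07], [-1.43, 2.12], [-1.02, 1.25], [-3.03, 1.67], [-3.05, -0], [-3.03, 3.03]. Speed limits (rad/s): [2.39, 2.39, 3.01, 3.14, 3.14, 3.14].

## Interface

Orientations are given as [roll, pitch, yaw] about the fixed x, y, z axes, in that order (R = Rz(yaw) Ry(pitch) Rx(roll)).
In Python, from station import arm, vision gives the robot as it stands. The module is installed in compiled form; this text tells all that it offers.
- The arm moves only by the tool jog_arm, never from a script. Its argument "steps" is a list that holds one entry, the list of rows, each a list of 7 numbers: the closure in counts, from 0 (fully open) to 255 (shut), then the shift along the tool's x, y, z scaled (see below), then the turn, a rotation vector about the tool's x, y, z scaled (see below). In form: [[[grip, dx, dy, dz, rx, ry, rz], ...]]. A call has 1 to 8 rows; each row is the pose to reach, as a shift and turn from the pose commanded when the call began, along the tool's axes at that moment; what a row does not reach only later rows make up. The controller multiplies each number of a shift by 250 mm and each number of a turn by 45 degrees. A row lasts 1/10 s, in which the tool goes at most 50 mm and 8.59 degrees, less where a joint would pass 70% of its speed; a pose out of reach is approached as far as the arm can. A call with a number of a shift or a turn outside -1 to 1 is refused whole. A call with a gripper value outside its range is refused whole. The fingers move at their own pace and stop on an object; "newtons" is the grip in N (left out, the last holds). Time passes only in rows, so rows that repeat a pose let the fingers close. It gives the time, the measured TCP pose, the force, the opening and the grip force at its end, in the units of the state.
- arm.get_state(): the state, without advancing time (a new reading comes with each control period).
- vision.grab_frame(name): name is "scene" or "top" or "wrist"; returns a dict with "color" (400x640x3 uint8, red, green, blue), "vfov" (degrees; the focal length in pixels is half the picture's height over the tangent of half this angle, whatever the lens; pixels are square), "cx", "cy" (the principal point, pixels), "extrinsics" (4x4, takes a point from world to camera coordinates). Camera axes: x right, y down, z forward; pixel columns grow to the right and rows downward; lengths in m; the calibration is good to about 2 mm. The wrist camera is an equidistant fisheye: a pixel r from the principal point sees the ray r / f radians off the axis. A picture is of the moment at which its call begins. There is no depth.
- arm.job_done(): hands the job in; it is judged then, once.
The state is a dict: "t": time; "q": joint angles; "qd": joint speeds; "joint_efforts": joint torques, N m; "eef_pos": TCP position; "ee_rot": TCP orientation; "force": force on the tool from outside, world axes, zero at the start; "moment": the same for the moment, N m; "width": finger opening in m; "gripper_force": force on a finger pad.
Only numpy, scipy, OpenCV 4.12 (cv2) and the standard library are available. Lean on these libraries where they do the work, as an engineer would, in place of code of your own. Each camera call takes 0.05 s, during which the arm holds its last target. There are 200 camera calls.

## Working session

There is one attempt and no reset: what is moved stays moved. The work goes in short steps, Python scripts to look and compute and a tool call to move; the robot and the scene stay as the last step left them, time stands still between calls to the robot, and variables do not carry over. Pictures are saved under pics/ and viewed, at most 10 in all, crops included, and the job is handed in when it is done.

Besides the shell and the picture viewer there is one more tool, called after ">>>" as a command line: name --argument value ..., lists and objects as JSON in quotes. jog_arm: Moves the arm, as the interface text tells. Its arguments: {"type":"object","properties":{"steps":{"type":"array","items":{"type":"array","items":{"type":"array","items":{"type":"number"}}}},"newtons":{"type":"number"}},"required":["steps"]}

```bash
mkdir -p pics; python3 - <<'E'
from station import arm, vision
import cv2, pickle
d={}
for n in ["scene","top","wrist"]:
    f=vision.grab_frame(n); d[n]=f
    cv2.imwrite(f"pics/{n}0.png",f["color"][:,:,::-1])
    print(n,f["vfov"],f["cx"],f["cy"],f["extrinsics"].round(4).tolist())
pickle.dump(d,open("f0.pkl","wb"))
print(arm.get_state())
E
```

```text
scene 52.10845954345331 323.2414316927445 195.53999945379732 [[-0.4004, 0.9163, -0.0046, 0.1689], [0.7437, 0.3221, -0.5858, -0.368], [-0.5353, -0.238, -0.8105, 1.1711], [0.0, 0.0, 0.0, 1.0]]
top 43.58932536826819 319.50144348781276 200.19842313380275 [[-0.0218, -0.9997, -0.0068, 0.0617], [-0.9841, 0.0227, -0.1759, 0.5532], [0.176, 0.0028, -0.9844, 1.2258], [0.0, 0.0, 0.0, 1.0]]
wrist 65.70646984690485 316.8273015036227 193.92915611847525 [[-0.2299, -0.9732, 0.0024, 0.6741], [-0.9297, 0.2204, 0.295, -0.0378], [-0.2876, 0.0656, -0.9555, 0.3929], [0.0, 0.0, 0.0, 1.0]]
{'t': 0.15, 'q': array([ 1.62711322e+00,  3.59220477e-01,  1.13092858e-02, -2.28893773e-04,
       -1.22412049e+00, -2.88121548e-01]), 'qd': array([-0.0011438 , -0.0025766 ,  0.00208909, -0.000459  ,  0.003601  ,
       -0.00060558]), 'joint_efforts': array([-1.55511054e-03, -5.83274174e+01,  2.93290329e+01,  7.00116858e+00,
        8.81769229e-03, -1.13726539e-04]), 'eef_pos': array([0.1550006, 0.6565479, 0.1861612]), 'ee_rot': array([ 3.14034707e+00, -1.44719588e-04, -2.31882470e-01]), 'force': array([-0.86548231,  0.30415254,  0.16719172]), 'moment': array([-0.00784433, -0.00657764,  0.02446613]), 'gripper_force': 0.0, 'width': 0.08729895072800224}
```

View pics/top0.png

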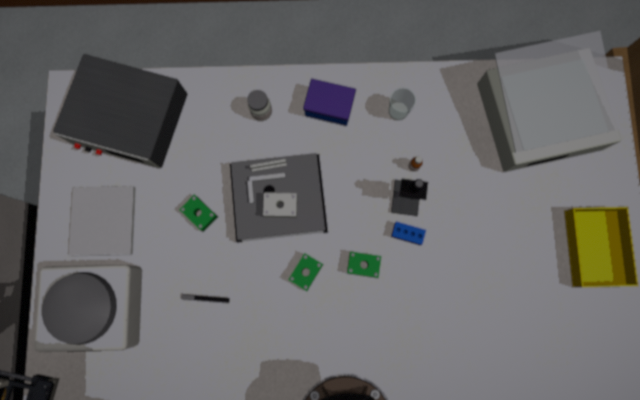

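View pics/scene0.png

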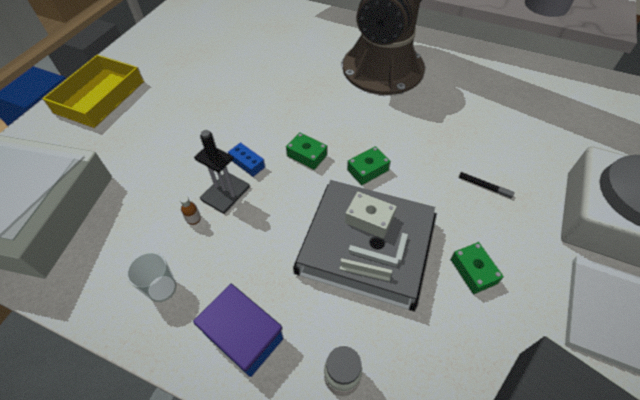

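The top view shows the tank at about (280,197), with the stops' corner at (250,179). The long stop runs to (285,176) and the short one to (251,203). The white guide is at (280,204), the probe handle at about (418,185), and the stand base at (405,205). The green blocks are look-alikes.

```bash
cat > h.py <<'E'
import numpy as np, cv2
from scipy.spatial.transform import Rotation as R
def ray(f,u,v,fish):
    F=200/np.tan(np.radians(f["vfov"]/2)); a,b=(u-f["cx"])/F,(v-f["cy"])/F
    if fish:
        r=np.hypot(a,b)+1e-12; c=np.array([a/r*np.sin(r),b/r*np.sin(r),np.cos(r)])
    else: c=np.array([a,b,1])
    E=f["extrinsics"]; return -E[:3,:3].T@E[:3,3], E[:3,:3].T@c
def onz(f,u,v,z,fish=False):
    o,d=ray(f,u,v,fish); return o+d*(z-o[2])/d[2]
def proj(f,p,fish=False):
    F=200/np.tan(np.radians(f["vfov"]/2)); E=f["extrinsics"]; c=E[:3,:3]@np.asarray(p)+E[:3,3]
    if fish:
        r=np.hypot(c[0],c[1])+1e-12; k=np.arctan2(r,c[2])/r*F
    else: k=F/c[2]
    return np.array([f["cx"]+k*c[0],f["cy"]+k*c[1]])
E
python3 - <<'E'
import pickle; from h import *
d=pickle.load(open("f0.pkl","rb")); t,s=d["top"],d["scene"]
for n,u,v,z in [("tankc",232,163,.06),("",319,154,.06),("",326,230,.06),("",238,240,.06),("guide",280,204,.095),("cap",419,184,.191),("plate",413,189,.125),("port",269,189,.06),("vial",416,162,.07),("rack",408,233,.03)]: print(n,onz(t,u,v,z).round(3))
for n,u,v,z in [("guide",371,209,.095),("cap",207,134,.191),("port",377,243,.06)]: print("S",n,onz(s,u,v,z).round(3))
w=d["wrist"]["extrinsics"]; T=np.eye(4);T[:3,:3]=R.from_euler("xyz",[3.1403,0,-.2319]).as_matrix();T[:3,3]=[.155,.6565,.1862]
print((w@T).round(4))
a=cv2.resize(t["color"][140:250,220:440,::-1],None,fx=3.6,fy=3.6,interpolation=cv2.INTER_CUBIC)
b=cv2.resize(s["color"][120:320,180:450,::-1],None,fx=2.9,fy=2.9,interpolation=cv2.INTER_CUBIC)
cv2.imwrite("pics/topc.png",a);cv2.imwrite("pics/scenec.png",b)
E
```

```text
tankc [0.655 0.271 0.06 ]
 [0.673 0.048 0.06 ]
 [0.477 0.035 0.06 ]
 [0.456 0.255 0.06 ]
guide [0.539 0.146 0.095]
cap [ 0.561 -0.178  0.191]
plate [ 0.563 -0.176  0.125]
port [0.584 0.177 0.06 ]
vial [ 0.644 -0.198  0.07 ]
rack [ 0.468 -0.175  0.03 ]
S guide [0.539 0.15  0.095]
S cap [ 0.566 -0.17   0.191]
S port [0.583 0.181 0.06 ]
[[-1.000e-04  1.000e+00 -1.100e-03 -0.000e+00]
 [-9.555e-01 -4.000e-04 -2.950e-01  1.770e-02]
 [-2.950e-01  1.000e-03  9.555e-01  2.135e-01]
 [ 0.000e+00  0.000e+00  0.000e+00  1.000e+00]]
```

View pics/topc.png

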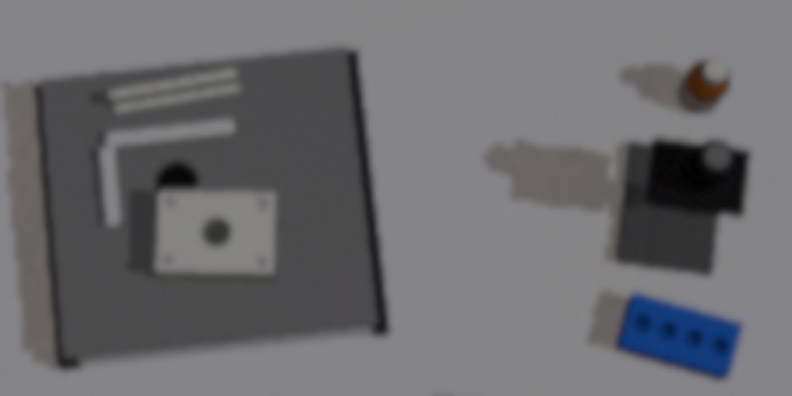

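```bash
cat > plan.py <<'E'
import sys; from h import *
from station import arm
def plan(xyz,yaw):
    s=arm.get_state(); A=R.from_euler("xyz",s["ee_rot"])
    sh=A.inv().apply(np.array(xyz)-s["eef_pos"])/.25; tn=np.degrees((A.inv()*R.from_euler("xyz",[np.pi,0,yaw])).as_rotvec())/45
    print("pos",s["eef_pos"].round(4),s["ee_rot"].round(4),"shift",sh.round(4),"turn",tn.round(4),"F",s["force"].round(1),"t",round(s["t"],2),"w",round(s["width"],4))
if __name__=="__main__": a=list(map(float,sys.argv[1:])); plan(a[:3],a[3])
E
python3 plan.py .565 .25 .2 -1.571
```

```text
pos [0.155  0.6565 0.1862] [ 3.1403e+00 -1.0000e-04 -2.3190e-01] shift [ 1.9698  1.2058 -0.0536] turn [ 1.200e-03 -1.200e-03  1.705e+00] F [-0.9  0.3  0.2] t 0.15 w 0.0873
```

>>> jog_arm --steps '[[[0,0.98,0.6,-0.1,0,0,0.85],[0,0.98,0.6,-0.1,0,0,0.85],[0,0.98,0.6,-0.1,0,0,0.85],[0,0.98,0.6,-0.1,0,0,0.85],[0,0.98,0.6,-0.1,0,0,0.85],[0,0.98,0.6,-0.1,0,0,0.85],[0,0.98,0.6,-0.1,0,0,0.85]]]'

```text
t: 0.85
eef_pos: [0.3616, 0.4516, 0.2126]
ee_rot: [-3.141, -0.0, -0.903]
force: [-0.7, -0.0, 0.3]
width: 0.0877
gripper_force: 0.0
```

```bash
python3 plan.py .565 .25 .2 -1.571
```

```text
pos [0.3616 0.4516 0.2126] [-3.141e+00 -1.000e-04 -9.033e-01] shift [ 1.137  -0.1396  0.0506] turn [-7.000e-04  1.000e-04  8.502e-01] F [-0.7 -0.   0.3] t 0.85 w 0.0877
```

>>> jog_arm --steps '[[[0,1.0,-0.12,0.05,0,0,0.85],[0,1.0,-0.12,0.05,0,0,0.85],[0,1.0,-0.12,0.05,0,0,0.85],[0,1.0,-0.12,0.05,0,0,0.85],[0,1.0,-0.12,0.05,0,0,0.85],[0,1.0,-0.12,0.05,0,0,0.85],[0,1.0,-0.12,0.05,0,0,0.85],[0,1.0,-0.12,0.05,0,0,0.85]]]'

```text
t: 1.65
eef_pos: [0.5376, 0.2782, 0.1991]
ee_rot: [3.141, -0.0, -1.566]
force: [0.6, -0.2, 0.8]
width: 0.0873
gripper_force: 0.0
```

```bash
python3 - <<'E'
from station import vision
import cv2,pickle
f=vision.grab_frame("wrist"); pickle.dump(f,open("w1.pkl","wb")); cv2.imwrite("pics/w1.png",f["color"][:,:,::-1])
E
python3 plan.py .539 .148 .2 -1.571
```

```text
pos [0.5374 0.2786 0.1993] [ 3.1414e+00  1.0000e-04 -1.5654e+00] shift [ 0.5223 -0.0036 -0.0027] turn [0.0002 0.0001 0.0072] F [-0.   1.  -0.2] t 1.7 w 0.0876
```

View pics/w1.png

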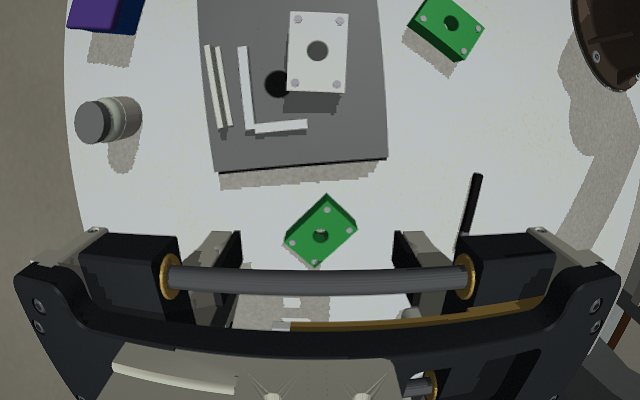

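The view shows the guide with its hole at (317,50), the long stop at (247,85), the short stop at (280,127) and the port at (277,84). I'll enlarge it.

```bash
python3 - <<'E'
import cv2
a=cv2.imread("pics/w1.png")[0:180,190:400]
cv2.imwrite("pics/w1c.png",cv2.resize(a,None,fx=3.3,fy=3.3,interpolation=cv2.INTER_CUBIC))
E
```

```text
(no output)
```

View pics/w1c.png

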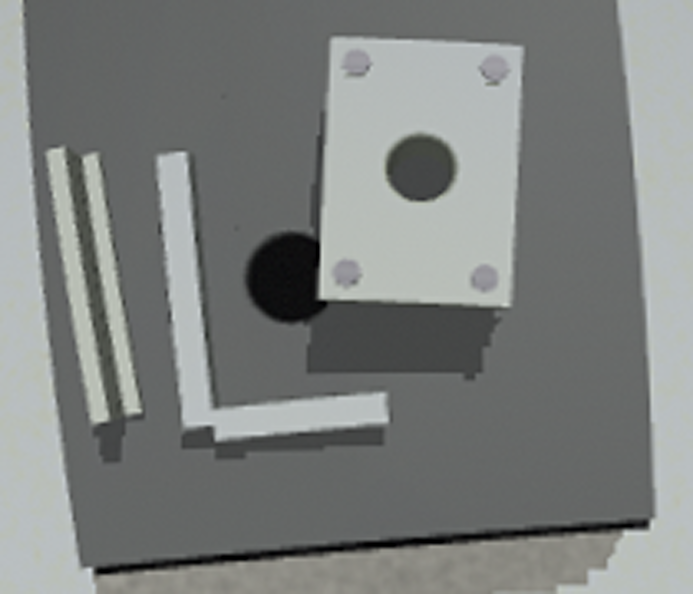

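```bash
python3 - <<'E'
import pickle; from h import *
from scipy.optimize import least_squares
f=pickle.load(open("w1.pkl","rb"))
P=lambda u,v,z: onz(f,u/3.3+190-.35,v/3.3-.35,z,True)[:2]
li=[P(187,152,.072),P(199,280,.072),P(211,408,.072)]; si=[P(215,412,.072),P(301,402.5,.072),P(387,393,.072)]
port=P(291.5,277.5,.06); c=[P(82,567,.06),P(653,517,.06)]
g=[P(331,37,.095),P(523,46,.095),P(511,306,.095),P(319,299,.095)]; hole=P(421,168,.095)
def res(p):
    rot=np.array([[np.cos(p[2]),-np.sin(p[2])],[np.sin(p[2]),np.cos(p[2])]])
    L=lambda q: rot.T@(q-p[:2])
    return np.r_[[L(q)[0]-.043 for q in li],[L(q)[1]-.06 for q in si],L(port)-[.015,.02],L(c[0])-[.1,.11],L(c[1])-[-.1,.11]]
s=least_squares(res,[.565,.15,.08]); print(s.x.round(4),(res(s.x)*1e3).round(1),"port",port.round(4))
p=s.x; print("port model",p[0]+.015*np.cos(p[2])-.02*np.sin(p[2]),p[1]+.015*np.sin(p[2])+.02*np.cos(p[2]))
g=np.array(g); print("guide",g.mean(0).round(4),hole.round(4),"sides",[np.linalg.norm(g[i]-g[i-1]).round(4) for i in range(4)])
d=g[0]+g[3]-g[1]-g[2]; e=g[3]+g[2]-g[0]-g[1]; print("yaw",np.arctan2(d[1],d[0]),np.arctan2(-e[0],e[1]))
E
```

```text
[0.5668 0.1577 0.0899] [-0.  -0.1  0.4  0.7  0.7  0.3 -0.4 -0.4 -0.4 -0.6  0.5 -0.6] port [0.5796 0.1786]
port model 0.5799201262057512 0.17901099100020193
guide [0.5376 0.1481] [0.5376 0.1481] sides [np.float64(0.0805), np.float64(0.0563), np.float64(0.0799), np.float64(0.0561)]
yaw -0.03895289779261412 -0.03926729762089275
```

```bash
python3 plan.py .478 .1426 .17 .09
```

```text
pos [0.5374 0.2786 0.1993] [ 3.1414e+00  1.0000e-04 -1.5654e+00] shift [0.5425 0.2405 0.1173] turn [ 0.0000e+00  3.0000e-04 -2.1077e+00] F [-0.   1.  -0.2] t 1.7 w 0.0876
```

>>> jog_arm --steps '[[[139,0.54,0.24,0.12,0,0,-1.0],[139,0.54,0.24,0.12,0,0,-1.0],[139,0.54,0.24,0.12,0,0,-1.0],[139,0.54,0.24,0.12,0,0,-1.0],[139,0.54,0.24,0.12,0,0,-1.0],[139,0.54,0.24,0.12,0,0,-1.0],[139,0.54,0.24,0.12,0,0,-1.0]]]'

```text
t: 2.4
eef_pos: [0.4781, 0.1435, 0.1698]
ee_rot: [-3.141, -0.0, -0.779]
force: [0.2, -0.7, -0.0]
width: 0.0414
gripper_force: 0.0
```

>>> jog_arm --steps '[[[139,0,0,0,0,0,-1.0],[139,0,0,0,0,0,-1.0],[139,0,0,0,0,0,-1.0],[139,0,0,0,0,0,-1.0],[139,0,0,0,0,0,-1.0],[139,0,0,0,0,0,-1.0],[139,0,0,0,0,0,-1.0]]]'

```text
t: 3.1
eef_pos: [0.4783, 0.1433, 0.1695]
ee_rot: [-3.141, -0.0, 0.005]
force: [0.1, -0.6, -0.4]
width: 0.0398
gripper_force: 0.0
```

```bash
python3 plan.py .478 .1426 .068 .09
```

```text
pos [0.4783 0.1433 0.1695] [-3.1413e+00 -2.0000e-04  4.6000e-03] shift [-0.0014  0.0028  0.406 ] turn [-0.0003 -0.0003 -0.1088] F [ 0.1 -0.6 -0.4] t 3.1 w 0.0398
```

>>> jog_arm --steps '[[[139,0,0,0.2,0,0,-0.11],[139,0,0,0.4,0,0,-0.11],[139,0,0,0.4,0,0,-0.11],[139,0,0,0.4,0,0,-0.11]]]'

```text
t: 3.5
eef_pos: [0.4786, 0.1425, 0.07]
ee_rot: [3.14, 0.001, 0.09]
force: [0.7, 0.4, 1.4]
width: 0.0399
gripper_force: 0.0
```

>>> jog_arm --steps '[[[139,0.04,0,0,0,0,0],[139,0.07,0,0,0,0,0],[139,0.1,0,0,0,0,0],[139,0.12,0,0,0,0,0],[139,0.14,0,0,0,0,0],[139,0.16,0,0,0,0,0],[139,0.18,0,0,0,0,0],[139,0.2,0,0,0,0,0]]]'

```text
t: 4.3
eef_pos: [0.5287, 0.1468, 0.0693]
ee_rot: [3.141, 0.0, 0.09]
force: [-0.3, 0.4, 0.4]
width: 0.0399
gripper_force: 0.0
```

```bash
python3 plan.py .5444 .1490 .068 .09
```

```text
pos [0.5287 0.1468 0.0693] [3.1415e+00 2.0000e-04 9.0200e-02] shift [ 0.0633 -0.003   0.0051] turn [0.0001 0.0002 0.0002] F [-0.3  0.4  0.4] t 4.3 w 0.0399
```

>>> jog_arm --steps '[[[139,0.015,0,0,0,0,0],[139,0.03,0,0,0,0,0],[139,0.04,0,0,0,0,0]]]'

```text
t: 4.6
eef_pos: [0.5386, 0.1478, 0.0693]
ee_rot: [3.142, 0.0, 0.09]
force: [-0.3, -0.1, 0.9]
width: 0.0398
gripper_force: 0.0
```

```bash
python3 - <<'E'
from station import vision
import cv2,pickle
f=vision.grab_frame("wrist"); pickle.dump(f,open("w2.pkl","wb")); cv2.imwrite("pics/w2.png",f["color"][:,:,::-1])
E
python3 plan.py .5444 .1490 .068 .09
```

```text
pos [0.5389 0.1478 0.0693] [ 3.1415e+00 -1.0000e-04  9.0300e-02] shift [ 0.0223 -0.0026  0.0052] turn [ 0.0001 -0.0001  0.0003] F [ 1.  -0.9  1. ] t 4.65 w 0.0402
```

View pics/w2.png

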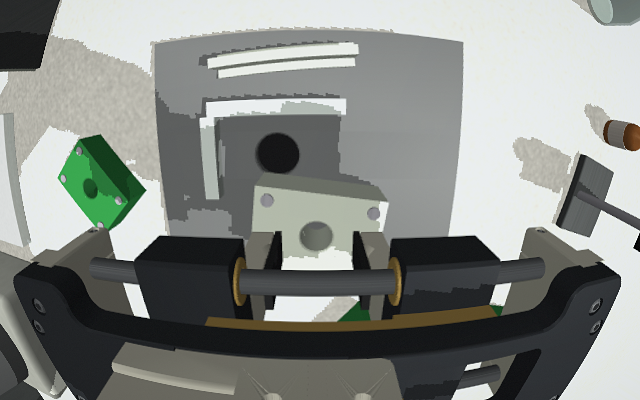

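```bash
python3 - <<'E'
import pickle; from h import *
f=pickle.load(open("w2.pkl","rb"))
for n,u,v,z in [("hole",316,237,.095),("c+x+y",260,177,.095),("c+x-y",388,204,.095),("port",277.5,153,.06)]: print(n,onz(f,u,v,z,True).round(4))
E=f["extrinsics"]; print(-E[:3,:3].T@E[:3,3], proj(f,[.5389,.1478,.0693],True))
a=cv2.imread("pics/w2.png")[150:300,200:440]
cv2.imwrite("pics/w2c.png",cv2.resize(a,None,fx=3.3,fy=3.3,interpolation=cv2.INTER_CUBIC))
E
```

```text
hole [0.5373 0.1483 0.095 ]
c+x+y [0.5723 0.1842 0.095 ]
c+x-y [0.5625 0.107  0.095 ]
port [0.5809 0.1787 0.06  ]
[0.61831579 0.15524587 0.26823806] [316.94413269 219.12100104]
```

View pics/w2c.png

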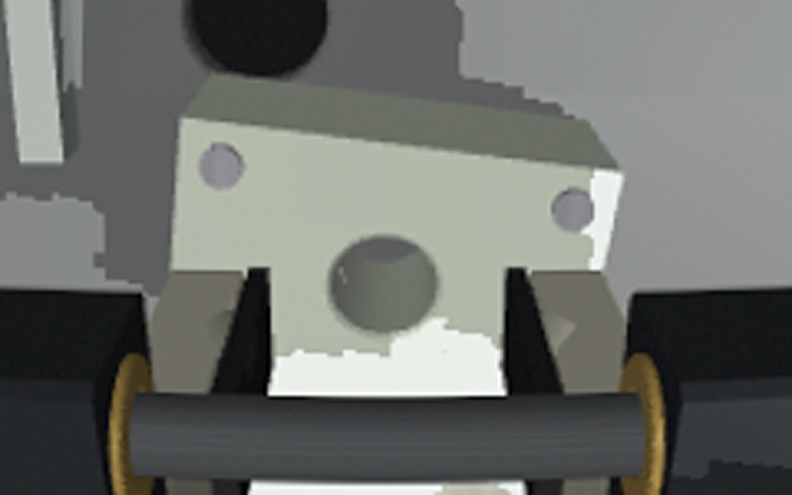

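The wrist view shows the guide unmoved, with its hole still at (316,237). The finger ends sit over the block, and geometrically they stop about 32 mm short of the reported TCP. I'll back off and check this by touching the bare deck gently.

>>> jog_arm --steps '[[[139,0,0,-0.08,0,0,0],[139,-0.12,0,-0.08,0,0,0],[139,-0.25,0,-0.08,0,0,0],[139,-0.25,0,-0.08,0,0,0]]]'

```text
t: 5.05
eef_pos: [0.4727, 0.1411, 0.0894]
ee_rot: [-3.141, 0.001, 0.09]
force: [0.1, 0.6, 1.0]
width: 0.0397
gripper_force: 0.0
```

>>> jog_arm --steps '[[[139,0,0,0.1,0,0,0],[139,0,0,0.2,0,0,0],[139,0,0,0.2,0,0,0]]]'

```text
t: 5.35
eef_pos: [0.4741, 0.1409, 0.037]
ee_rot: [3.139, 0.004, 0.09]
force: [0.1, -0.4, 0.7]
width: 0.04
gripper_force: 0.0
```

```bash
python3 - <<'E'
from station import vision
import cv2
f=vision.grab_frame("scene"); cv2.imwrite("pics/s2c.png",cv2.resize(f["color"][100:320,230:500,::-1],None,fx=2.7,fy=2.7,interpolation=cv2.INTER_CUBIC))
E
python3 plan.py .478 .1426 .036 .09
```

```text
pos [0.4753 0.1414 0.0385] [3.1398e+00 2.6000e-03 9.0300e-02] shift [ 0.0113 -0.0038  0.0101] turn [0.0023 0.0033 0.0004] F [1.2 0.3 0.7] t 5.4 w 0.0397
```

View pics/s2c.png

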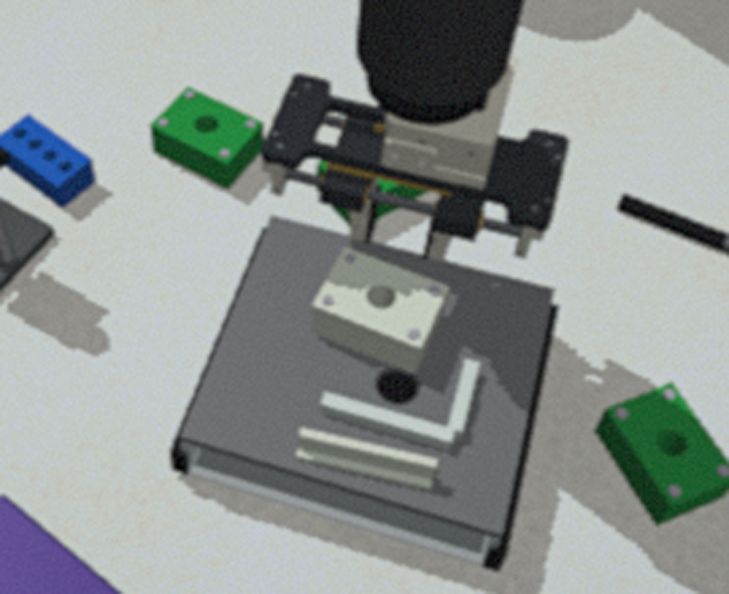

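The scene view confirms it: the reported TCP is below the deck top, yet the finger ends, at about (365,240) and (435,255) in the crop, are still clear of the deck. I'll find the exact offset by touch.

>>> jog_arm --steps '[[[139,0,0,0.012,0,0,0],[139,0,0,0.02,0,0,0],[139,0,0,0.02,0,0,0]]]'

```text
t: 5.7
eef_pos: [0.4765, 0.1423, 0.0349]
ee_rot: [-3.141, -0.001, 0.09]
force: [0.7, 0.2, 0.4]
width: 0.0398
gripper_force: 0.0
```

>>> jog_arm --steps '[[[139,0,0,0.008,0,0,0],[139,0,0,0.008,0,0,0]]]'

```text
t: 5.9
eef_pos: [0.4762, 0.1421, 0.0325]
ee_rot: [-3.141, -0.0, 0.09]
force: [0.1, 0.4, 0.1]
width: 0.0398
gripper_force: 0.0
```

>>> jog_arm --steps '[[[139,0,0,0.008,0,0,0],[139,0,0,0.008,0,0,0]]]'

```text
t: 6.1
eef_pos: [0.476, 0.142, 0.0302]
ee_rot: [3.141, 0.0, 0.09]
force: [0.9, -0.2, 0.1]
width: 0.0398
gripper_force: 0.0
```

>>> jog_arm --steps '[[[139,0,0,0.008,0,0,0],[139,0,0,0.008,0,0,0]]]'

```text
t: 6.3
eef_pos: [0.4759, 0.142, 0.0281]
ee_rot: [3.141, 0.0, 0.09]
force: [-0.2, 0.0, -0.7]
width: 0.0396
gripper_force: 0.0
```

>>> jog_arm --steps '[[[139,0,0,0.008,0,0,0],[139,0,0,0.008,0,0,0]]]'

```text
t: 6.5
eef_pos: [0.476, 0.142, 0.0261]
ee_rot: [3.141, 0.0, 0.09]
force: [-0.3, 0.3, 0.8]
width: 0.0401
gripper_force: 0.0
```

>>> jog_arm --steps '[[[139,0,0,0.008,0,0,0],[139,0,0,0.008,0,0,0]]]'

```text
t: 6.7
eef_pos: [0.4759, 0.142, 0.0241]
ee_rot: [3.141, 0.0, 0.09]
force: [-0.2, 0.9, -0.2]
width: 0.0404
gripper_force: 0.0
```

>>> jog_arm --steps '[[[139,0.03,0,-0.016,0,0,0],[139,0.06,0,-0.016,0,0,0],[139,0.08,0,-0.016,0,0,0],[139,0.1,0,-0.016,0,0,0],[139,0.12,0,-0.016,0,0,0],[139,0.14,0,-0.016,0,0,0],[139,0.16,0,-0.016,0,0,0],[139,0.18,0,-0.016,0,0,0]]]'

```text
t: 7.5
eef_pos: [0.5213, 0.1462, 0.0282]
ee_rot: [3.142, 0.0, 0.09]
force: [-1.1, -0.4, -0.7]
width: 0.0402
gripper_force: 0.5
```

>>> jog_arm --steps '[[[139,0.015,0,0,0,0,0],[139,0.03,0,0,0,0,0]]]'

```text
t: 7.7
eef_pos: [0.5287, 0.1469, 0.0283]
ee_rot: [3.142, 0.0, 0.09]
force: [-1.0, -0.3, -0.2]
width: 0.0395
gripper_force: 0.5
```

>>> jog_arm --steps '[[[139,0.012,0,0,0,0,0],[139,0.024,0,0,0,0,0]]]'

```text
t: 7.9
eef_pos: [0.5345, 0.1474, 0.0283]
ee_rot: [3.142, 0.0, 0.09]
force: [-1.3, 0.3, -0.4]
width: 0.0398
gripper_force: 0.5
```

>>> jog_arm --steps '[[[139,0.01,0,0,0,0,0],[139,0.016,0,0,0,0,0]]]'

```text
t: 8.1
eef_pos: [0.5386, 0.1478, 0.0284]
ee_rot: [3.142, 0.0, 0.09]
force: [-1.3, 0.2, -0.9]
width: 0.0398
gripper_force: 0.7
```

```bash
cat > g.py <<'E'
# remaining block-hole estimate: dark circle inside bright top, near predicted pixel
from station import vision; from h import *; import sys,pickle
f=vision.grab_frame("wrist"); pickle.dump(f,open(sys.argv[1]+".pkl","wb")); cv2.imwrite("pics/%s.png"%sys.argv[1],f["color"][:,:,::-1])
E
python3 g.py w3; python3 plan.py .5444 .1490 .028 .09
python3 -c "
import cv2;a=cv2.imread('pics/w3.png')[80:300,160:480];cv2.imwrite('pics/w3c.png',cv2.resize(a,None,fx=2.5,fy=2.5,interpolation=cv2.INTER_CUBIC))"
```

```text
pos [0.5387 0.1478 0.0284] [ 3.1416e+00 -2.0000e-04  9.0200e-02] shift [ 0.0231 -0.0027  0.0016] turn [ 0.     -0.0002  0.0003] F [-0.1  0.6  1. ] t 8.15 w 0.0398
```

View pics/w3c.png

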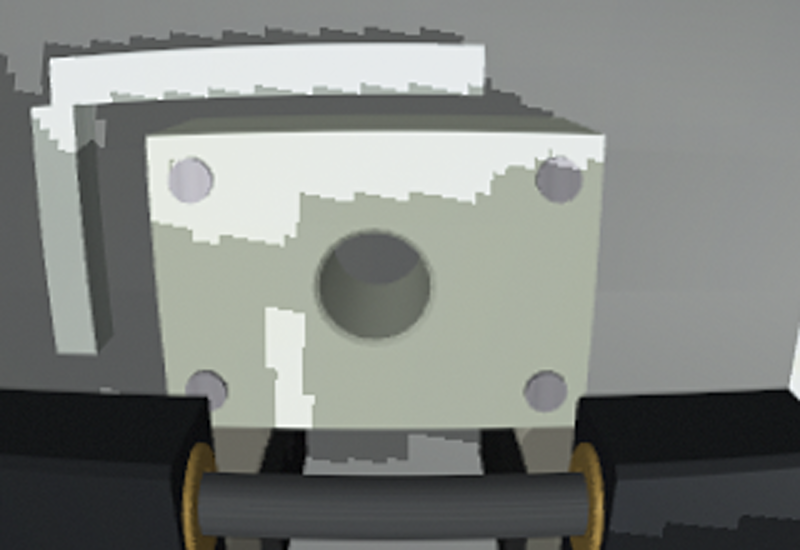

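The block is now square, with its hole at crop (374,285), a few mm short of the long stop.

```bash
python3 - <<'E'
import pickle; from h import *
f=pickle.load(open("w3.pkl","rb")); c,s=np.cos(.0899),np.sin(.0899)
T=lambda p:np.array([[c,s],[-s,c]])@(p[:2]-[.5668,.1577])
P=lambda u,v,z: T(onz(f,160+u/2.5-.3,80+v/2.5-.3,z,True)).round(4)
print("hole",P(374,285.5,.095),"corners",P(148,136,.095),P(604,135,.095),"stop face y",P(75,105,.072),P(97,353,.072),"long", P(484,94,.072),P(110,103,.072))
print("TCP",T(np.array([.5387,.1478])))
E
```

```text
hole [ 0.0101 -0.0038] corners [0.0377 0.036 ] [ 0.0376 -0.0442] stop face y [0.0428 0.0597] [-0.0131  0.0602] long [ 0.043  -0.0254] [0.0427 0.0516]
TCP [-0.02887534 -0.00733723]
```

>>> jog_arm --steps '[[[139,0.006,0,0,0,0,0],[139,0.012,0,0,0,0,0],[139,0.016,0,0,0,0,0]]]'

```text
t: 8.45
eef_pos: [0.5424, 0.1482, 0.0284]
ee_rot: [-3.142, -0.0, 0.09]
force: [-1.5, 0.5, 0.5]
width: 0.0401
gripper_force: 0.8
```

>>> jog_arm --steps '[[[139,0.003,0,0,0,0,0],[139,0.005,0,0,0,0,0]]]'

```text
t: 8.65
eef_pos: [0.5436, 0.1482, 0.0284]
ee_rot: [3.142, 0.0, 0.09]
force: [-1.8, 1.3, 1.3]
width: 0.0397
gripper_force: 1.3
```

>>> jog_arm --steps '[[[139,0.003,0,0,0,0,0],[139,0.003,0,0,0,0,0]]]'

```text
t: 8.85
eef_pos: [0.5436, 0.1482, 0.0283]
ee_rot: [3.141, 0.001, 0.09]
force: [-5.5, 0.1, 2.4]
width: 0.0397
gripper_force: 2.4
```

>>> jog_arm --steps '[[[139,0.003,0,0,0,0,0],[139,0.003,0,0,0,0,0]]]'

```text
t: 9.05
eef_pos: [0.5435, 0.1481, 0.0282]
ee_rot: [3.141, 0.002, 0.09]
force: [-7.1, 1.0, 4.7]
width: 0.0398
gripper_force: 3.8
```

>>> jog_arm --steps '[[[255,-0.06,0,0,0,0,0],[255,-0.06,0,-0.2,0,0,0],[255,-0.06,0,-0.35,0,0,0],[255,-0.06,0,-0.35,0,0,0],[255,-0.06,0,-0.35,0,0,0.9],[255,-0.06,0,-0.35,0,0,0.9],[255,-0.06,0,-0.35,0,0,0.9],[255,-0.06,0,-0.35,0,0,0.9]]]'

```text
t: 9.85
eef_pos: [0.5305, 0.1472, 0.1159]
ee_rot: [-3.141, -0.001, -0.516]
force: [0.3, 0.4, -0.3]
width: 0.0004
gripper_force: 0.0
```

```bash
python3 - <<'E'
from plan import *
c,s=np.cos(.0899),np.sin(.0899)
W=lambda x,y:np.array([.5668+c*x-s*y,.1577+s*x+c*y])
for p in [(.010,-.078),(.010,-.031)]: print(W(*p))
plan([*W(.010,-.078),.12],-1.481)
E
```

```text
[0.58376238 0.08091278]
[0.57954276 0.12772298]
pos [0.5305 0.1472 0.1159] [-3.1409e+00 -5.0000e-04 -5.1590e-01] shift [ 0.3159  0.1255 -0.0162] turn [-1.2000e-03 -2.0000e-04  1.2288e+00] F [ 0.3  0.4 -0.3] t 9.85 w 0.0004
```

>>> jog_arm --steps '[[[255,0.316,0.126,0,0,0,0.98],[255,0.316,0.126,0,0,0,0.98],[255,0.316,0.126,0,0,0,0.98],[255,0.316,0.126,0,0,0,0.98],[255,0.316,0.126,0,0,0,0.98],[255,0.316,0.126,0,0,0,0.98],[255,0.316,0.126,0,0,0,0.98]]]'

```text
t: 10.55
eef_pos: [0.5839, 0.081, 0.1158]
ee_rot: [-3.141, -0.0, -1.276]
force: [0.1, 0.4, 0.1]
width: 0.0003
gripper_force: 0.0
```

```bash
python3 plan.py .5838 .0809 .028 -1.481
```

```text
pos [0.5839 0.081  0.1158] [-3.1412 -0.     -1.2762] shift [2.000e-04 7.000e-04 3.512e-01] turn [-0.0005 -0.      0.2608] F [0.1 0.4 0.1] t 10.55 w 0.0003
```

>>> jog_arm --steps '[[[255,0,0,0,0,0,0.26],[255,0,0,0.12,0,0,0.26],[255,0,0,0.25,0,0,0.26],[255,0,0,0.35,0,0,0.26],[255,0,0,0.35,0,0,0.26],[255,0,0,0.35,0,0,0.26]]]'

```text
t: 11.15
eef_pos: [0.584, 0.081, 0.0287]
ee_rot: [3.141, -0.001, -1.481]
force: [0.2, 0.2, -0.0]
width: 0.0004
gripper_force: 0.0
```

>>> jog_arm --steps '[[[255,-0.03,0,0,0,0,0],[255,-0.06,0,0,0,0,0],[255,-0.08,0,0,0,0,0],[255,-0.1,0,0,0,0,0],[255,-0.12,0,0,0,0,0],[255,-0.135,0,0,0,0,0],[255,-0.15,0,0,0,0,0],[255,-0.16,0,0,0,0,0]]]'

```text
t: 11.95
eef_pos: [0.5802, 0.121, 0.0284]
ee_rot: [3.142, -0.0, -1.484]
force: [0.5, -1.5, 2.4]
width: 0.0004
gripper_force: 1.1
```

>>> jog_arm --steps '[[[255,-0.006,0,0,0,0,0],[255,-0.01,0,0,0,0,0]]]'

```text
t: 12.15
eef_pos: [0.58, 0.1233, 0.0283]
ee_rot: [3.141, -0.0, -1.484]
force: [-0.3, -2.5, 1.9]
width: 0.0004
gripper_force: 1.1
```

>>> jog_arm --steps '[[[255,-0.006,0,0,0,0,0],[255,-0.01,0,0,0,0,0]]]'

```text
t: 12.35
eef_pos: [0.5797, 0.1258, 0.0283]
ee_rot: [3.141, -0.0, -1.484]
force: [-0.0, -2.7, 0.3]
width: 0.0002
gripper_force: 1.0
```

>>> jog_arm --steps '[[[255,-0.004,0,0,0,0,0],[255,-0.006,0,0,0,0,0]]]'

```text
t: 12.55
eef_pos: [0.5796, 0.1274, 0.0283]
ee_rot: [3.142, -0.0, -1.484]
force: [0.6, -1.3, 1.0]
width: 0.0009
gripper_force: 1.0
```

>>> jog_arm --steps '[[[255,-0.004,0,0,0,0,0],[255,-0.004,0,0,0,0,0]]]'

```text
t: 12.75
eef_pos: [0.5796, 0.1274, 0.0283]
ee_rot: [3.141, -0.001, -1.484]
force: [1.6, -6.8, 1.0]
width: 0.0003
gripper_force: 3.2
```

>>> jog_arm --steps '[[[255,-0.003,0,0,0,0,0],[255,0.04,0,0,0,0,0],[255,0.08,0,-0.15,0,0,0],[255,0.08,0,-0.35,0,0,0],[255,0.08,0,-0.55,0,0,0],[255,0.08,0,-0.6,0,0,0],[255,0.08,0,-0.6,0,0,0]]]'

```text
t: 13.45
eef_pos: [0.5829, 0.1091, 0.1815]
ee_rot: [-3.136, 0.003, -1.484]
force: [0.0, -0.4, -0.6]
width: 0.0006
gripper_force: 0.0
```

```bash
python3 plan.py .565 .26 .18 -1.481
```

```text
pos [0.5829 0.1091 0.1815] [-3.1360e+00  2.8000e-03 -1.4835e+00] shift [-0.6075  0.0187  0.0075] turn [-0.0072  0.0036 -0.0032] F [ 0.  -0.4 -0.6] t 13.45 w 0.0006
```

>>> jog_arm --steps '[[[0,-0.2,0.02,0,0,0,0],[0,-0.4,0.02,0,0,0,0],[0,-0.6,0.02,0,0,0,0],[0,-0.6,0.02,0,0,0,0],[0,-0.6,0.02,0,0,0,0],[0,-0.6,0.02,0,0,0,0]]]'

```text
t: 14.05
eef_pos: [0.5627, 0.2567, 0.1771]
ee_rot: [3.14, -0.001, -1.484]
force: [-0.4, -0.2, 0.4]
width: 0.0428
gripper_force: 0.0
```

```bash
python3 g.py w4; python3 - <<'E'
import pickle; from h import *
from plan import plan
plan([.565,.26,.18],-1.481)
f=pickle.load(open("w4.pkl","rb")); im=f["color"]
c,s=np.cos(.0899),np.sin(.0899)
T=lambda p:np.array([[c,s],[-s,c]])@(p[:2]-[.5668,.1577])
u,v=proj(f,[.5799,.1790,.095],True); print("expected hole",u,v)
x0,y0=int(u)-75,max(0,int(v)-75); roi=im[y0:y0+150,x0:x0+150].astype(int)
k=4; big=cv2.resize(im[y0:y0+150,x0:x0+150,::-1],None,fx=k,fy=k,interpolation=cv2.INTER_CUBIC); cv2.imwrite("pics/w4c.png",big); print(x0,y0)
E
```

```text
pos [0.563  0.2563 0.1775] [ 3.1404e+00 -6.0000e-04 -1.4844e+00] shift [-0.0139 -0.0092 -0.01  ] turn [ 0.0016 -0.0007 -0.0044] F [ 0.2 -0.9 -0.4] t 14.1 w 0.0467
expected hole 304.8889700647044 102.61697200034713
229 27
```

View pics/w4c.png

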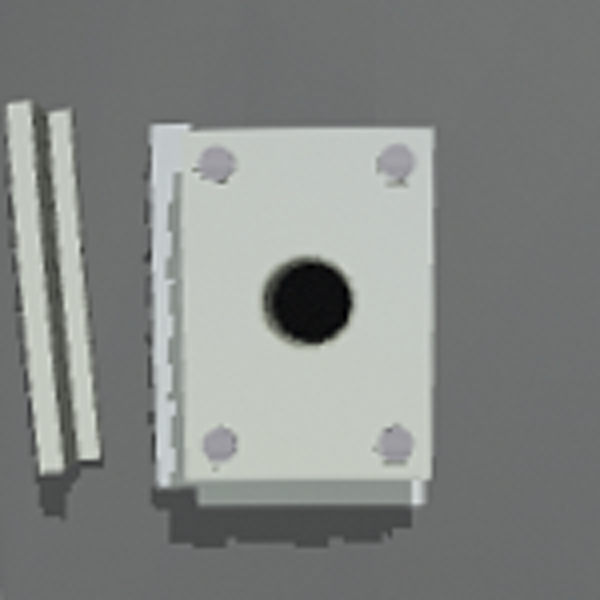

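The guide is home: its hole is at crop (308,301), about 1 px from where I expected it, and the black port shows through. Next is the probe.

```bash
python3 - <<'E'
import pickle; from h import *
from plan import plan
f=pickle.load(open("w4.pkl","rb")); print("hole",onz(f,305.65,101.9,.095,True))
P=lambda u,v: onz(f,229+u/4-.4,27+v/4-.4,.095,True)
g=[P(434,128),P(432,479),P(186,480),P(180,130)]; d=(g[0]-g[1]); print(np.mean(g,0), np.arctan2(d[0],-d[1]), [np.linalg.norm(g[i]-g[i-1]).round(4) for i in range(4)])
plan([.563,.01,.2],-1.571)
E
```

```text
hole [0.57927471 0.17829705 0.095     ]
[0.5794449  0.17873992 0.095     ] 0.08780305058192513 [np.float64(0.0566), np.float64(0.0803), np.float64(0.0564), np.float64(0.0805)]
pos [0.563  0.2563 0.1775] [ 3.1404e+00 -6.0000e-04 -1.4844e+00] shift [ 0.9818  0.0851 -0.0893] turn [ 0.0015 -0.0008  0.1102] F [ 0.2 -0.9 -0.4] t 14.1 w 0.0467
```

>>> jog_arm --steps '[[[0,0.1,0.02,-0.1,0,0,0],[0,0.3,0.05,-0.1,0,0,0.11],[0,0.5,0.08,-0.1,0,0,0.11],[0,0.7,0.08,-0.1,0,0,0.11],[0,0.9,0.08,-0.1,0,0,0.11],[0,0.98,0.08,-0.1,0,0,0.11],[0,0.98,0.08,-0.1,0,0,0.11]]]'

```text
t: 14.8
eef_pos: [0.5642, 0.0074, 0.2034]
ee_rot: [-3.142, -0.0, -1.575]
force: [-0.1, -0.1, -0.5]
width: 0.0879
gripper_force: 0.0
```

>>> jog_arm --steps '[[[0,0.15,0,0,0,0,0],[0,0.3,0,0,0,0,0],[0,0.42,0,0,0,0,0],[0,0.42,0,0,0,0,0],[0,0.42,0,0,0,0,0]]]'

```text
t: 15.3
eef_pos: [0.5644, -0.0943, 0.2032]
ee_rot: [3.142, 0.0, -1.572]
force: [-0.7, 0.2, 0.2]
width: 0.0875
gripper_force: 0.0
```

```bash
python3 g.py w5; python3 - <<'E'
import pickle; from h import *
from plan import plan
plan([.563,-.175,.2],-1.571)
f=pickle.load(open("w5.pkl","rb")); im=f["color"]
u,v=proj(f,[.563,-.176,.191],True); print("exp cap",u,v,"plate",proj(f,[.563,-.176,.125],True))
g=im.max(2).astype(int); x,y=int(u),int(v)
r=g[max(0,y-50):y+51,x-60:x+61][::4,::4]
print(max(0,y-50),x-60); print("\n".join(" ".join(f"{q:3d}" for q in row) for row in r))
E
```

```text
pos [ 0.5645 -0.0936  0.2033] [-3.1415e+00  3.0000e-04 -1.5713e+00] shift [0.3255 0.0059 0.0131] turn [-0.0001  0.0003 -0.0004] F [ 0.3  0.7 -0.4] t 15.35 w 0.0874
exp cap 318.40380886682027 98.77986001741571 plate [318.02403569  99.37198172]
48 258
200 199 197 198 197 197 200 199 198 197 198 199 198 197 198 199 198 198 198 198 198 197 198 197 198 197 199 197 197 197 198
200 197 197 198 198 197 199 198 198 198 198 197 198 198 198 197 199 199 201 197 197 200 197 198 198 198 198 199 197 199 198
200 200 200 199 199 200 198 197 197 200 198 198 198 198 198 198 198 195 201 196 199 199 198 198 200 197 200 200 198 198 197
198 199 201 201 199 201 198 198 198 198 200  97 113 208 204 198 199 199 198 198 199 198 198 200 198 198 201 200 198 198 198
200 198 199 201 201 198 199 194 199 198 198  27  27  27  27  24  19  70 126 177 204 200 201 198 200 200 201 200 199 200 199
199 201 198 198 199 199 198 161  67  95 109  27  27  29  27  28  27  28  26  27  26  26  19 200 198 199 199 199 198 201 199
114 200 199 199 199 201 198  89  76  76  24  25  27  27  28  26  27  27  27  28  24  26  24 202 199 199 20
[... 1673 characters left out ...]
  16  17  14  15  17  22  24  24  23  26  73  74 194 201 200 200 191 155 145 171
204 201 201 202 201 201 201 145 157 201 204  84  66  22  11  13  22  23  22  24 120 149  95 202 200 201 201 144 142 150 150
201 201 200 203 201 201 201 147 148 150 147 143 142 148 164 166 195 178 120  26 189 180 176 201 201 201 202 143 143 147 145
201 202 201 200 201 201 203 147 146 144 148 145 148 144 139 174 194 201 201 201 201 200 201 202 201 201 204 147 142 141 146
200 201 203 201 201 201 204 148 143 144 143 142 146 145 143 171 201 201 202 202 201 201 198 202 201 201 201 202 203 199 152
201 201 201 201 200 201 160 140 151 153 152 147 147 147 148 202 201 202 201 201 201 202 201 200 202 201 201 201 201 201 202
```

```bash
python3 - <<'E'
import pickle; from h import *
from plan import plan
f=pickle.load(open("w5.pkl","rb")); g=f["color"].max(2)
def comp(m,u,v):
    n,l,s,c=cv2.connectedComponentsWithStats(m.astype(np.uint8)); k=l[v,u]; return (l==k).astype(np.uint8),s[k],c[k]
m,s,c=comp((g>60)&(g<130),320,98); print(s,c)
ct=max(cv2.findContours(m,0,1)[0],key=len); e=cv2.fitEllipse(ct); print("ell",e)
cap=onz(f,*e[0],.191,True); print("cap",cap)
m2,s2,c2=comp((g<45),308,70); ct=max(cv2.findContours(m2,0,1)[0],key=len); r=cv2.minAreaRect(ct); print(r,s2)
q=cv2.boxPoints(r); W=np.array([onz(f,a,b,.125,True) for a,b in q]); print(W.mean(0),[np.linalg.norm(W[i]-W[i-1]).round(4) for i in range(4)])
plan([cap[0],cap[1],.2],-1.571)
E
```

```text
[307  85  25  25 477] [318.8951782   97.12368973]
ell ((318.9024353027344, 97.13379669189453), (23.633838653564453, 23.940908432006836), 89.34912109375)
cap [ 0.56266405 -0.17712212  0.191     ]
((318.3135681152344, 98.29017639160156), (49.92499923706055, 69.98979187011719), 9.090276718139648) [ 290   61   59   76 2947]
[ 0.56275439 -0.17719043  0.125     ] [np.float64(0.0447), np.float64(0.0629), np.float64(0.0438), np.float64(0.0631)]
pos [ 0.5645 -0.0936  0.2033] [-3.1415e+00  3.0000e-04 -1.5713e+00] shift [0.334  0.0073 0.0131] turn [-0.0001  0.0003 -0.0004] F [ 0.3  0.7 -0.4] t 15.35 w 0.0874
```

>>> jog_arm --newtons 25 --steps '[[[0,0.15,0.007,0,0,0,0],[0,0.3,0.007,0,0,0,0],[0,0.334,0.007,0,0,0,0],[0,0.334,0.007,0,0,0,0],[0,0.334,0.007,0,0,0,0]]]'

```text
t: 15.85
eef_pos: [0.5631, -0.176, 0.2033]
ee_rot: [3.142, 0.0, -1.57]
force: [-0.3, -0.4, -0.4]
width: 0.0877
gripper_force: 0.0
```

```bash
python3 plan.py .5627 -.1772 .107 -1.571
```

```text
pos [ 0.5631 -0.176   0.2033] [ 3.1416e+00  3.0000e-04 -1.5698e+00] shift [0.0047 0.0017 0.3851] turn [0.     0.0003 0.0016] F [-0.3 -0.4 -0.4] t 15.85 w 0.0877
```

>>> jog_arm --steps '[[[0,0.004,0.001,0.1,0,0,0],[0,0.004,0.001,0.2,0,0,0],[0,0.004,0.001,0.3,0,0,0],[0,0.004,0.001,0.385,0,0,0],[0,0.004,0.001,0.385,0,0,0],[0,0.004,0.001,0.385,0,0,0]]]'

```text
t: 16.45
eef_pos: [0.5632, -0.1771, 0.1076]
ee_rot: [3.141, -0.0, -1.569]
force: [0.2, 0.0, 0.4]
width: 0.0877
gripper_force: 0.0
```

>>> jog_arm --newtons 25 --steps '[[[255,0,0,0,0,0,0],[255,0,0,0,0,0,0],[255,0,0,0,0,0,0],[255,0,0,0,0,0,0],[255,0,0,0,0,0,0],[255,0,0,0,0,0,0],[255,0,0,0,0,0,0],[255,0,0,0,0,0,0]]]'

```text
t: 17.25
eef_pos: [0.5628, -0.178, 0.1071]
ee_rot: [3.142, -0.0, -1.57]
force: [-0.3, -0.8, 0.3]
width: 0.0291
gripper_force: 0.0
```

>>> jog_arm --steps '[[[255,0,0,0,0,0,0],[255,0,0,0,0,0,0],[255,0,0,0,0,0,0],[255,0,0,0,0,0,0]]]'

```text
t: 17.65
eef_pos: [0.5628, -0.178, 0.1071]
ee_rot: [3.142, 0.0, -1.57]
force: [0.7, -1.1, -1.0]
width: 0.0233
gripper_force: 25.0
```

>>> jog_arm --steps '[[[255,0,0,-0.1,0,0,0],[255,0,0,-0.2,0,0,0],[255,0,0,-0.3,0,0,0],[255,0,0,-0.4,0,0,0],[255,0,0,-0.5,0,0,0],[255,0,0,-0.6,0,0,0],[255,0,0,-0.6,0,0,0],[255,0,0,-0.6,0,0,0]]]'

```text
t: 18.45
eef_pos: [0.5628, -0.1778, 0.2573]
ee_rot: [-3.141, 0.0, -1.57]
force: [-0.4, 0.1, -1.9]
width: 0.0235
gripper_force: 25.0
```

```bash
python3 plan.py .5627 -.0772 .25 -1.571
```

```text
pos [ 0.5628 -0.1778  0.2573] [-3.1407e+00  4.0000e-04 -1.5702e+00] shift [-4.023e-01  3.000e-04  2.940e-02] turn [-0.0011  0.0006  0.001 ] F [-0.4  0.1 -1.9] t 18.45 w 0.0235
```

>>> jog_arm --steps '[[[255,-0.1,0,0,0,0,0],[255,-0.25,0,0,0,0,0],[255,-0.4,0,0,0,0,0],[255,-0.5,0,0,0,0,0],[255,-0.58,0,0,0,0,0],[255,-0.6,0,0,0,0,0],[255,-0.6,0,0,0,0,0],[255,-0.6,0,0,0,0,0]]]'

```text
t: 19.25
eef_pos: [0.5624, -0.0285, 0.2565]
ee_rot: [3.14, -0.0, -1.57]
force: [-0.4, -0.2, -1.3]
width: 0.0236
gripper_force: 25.0
```

```bash
python3 - <<'E'
import pickle; from h import *
from plan import plan
from station import vision,arm
plan([.5799,.179,.2573],-1.571)
s=arm.get_state(); x,y,z=s["eef_pos"]; tz=z-.107+.015
d={n:vision.grab_frame(n) for n in ["scene","top","wrist"]}; pickle.dump(d,open("p6.pkl","wb"))
for n in d:
    f=d[n]; fi=n=="wrist"
    print(n,[proj(f,[x,y,tz+k],fi).round(1).tolist() for k in (0,.03,.06,.1)])
    for k in (-.01,.003,.01,.03,.05,.08):
        u,v=proj(f,[x,y,tz+k],fi).astype(int)
        if 0<=v<400 and 25<=u<610: print(k,u-22,v,f["color"][v,u-22:u+23].max(1).tolist())
E
```

```text
pos [ 0.5624 -0.0285  0.2565] [ 3.1405e+00 -3.0000e-04 -1.5702e+00] shift [-0.8298 -0.0705 -0.0036] turn [ 0.0014 -0.0004  0.0011] F [-0.4 -0.2 -1.3] t 19.25 w 0.0236
scene [[277.5, 165.1], [275.9, 154.1], [274.1, 142.3], [271.6, 125.2]]
-0.01 256 168 [85, 87, 87, 90, 86, 84, 87, 97, 112, 138, 166, 185, 190, 199, 196, 192, 193, 191, 196, 189, 194, 188, 183, 186, 192, 193, 193, 196, 193, 193, 190, 193, 194, 194, 196, 193, 194, 192, 197, 192, 192, 192, 191, 195, 192]
0.003 255 164 [163, 154, 129, 103, 83, 84, 83, 82, 90, 113, 157, 193, 196, 194, 194, 192, 198, 191, 197, 194, 175, 126, 84, 80, 88, 136, 185, 196, 194, 193, 192, 189, 196, 194, 190, 190, 193, 191, 190, 194, 191, 191, 186, 184, 178]
0.01 254 161 [90, 90, 126, 160, 174, 163, 151, 120, 95, 100, 149, 191, 196, 197, 193, 192, 193, 193, 193, 196, 190, 166, 102, 82, 82, 106, 157, 188, 196, 195, 195, 195, 195, 194, 192, 194, 194, 198, 194, 174, 151, 139, 121, 95, 76]
0.03 253 154 [169, 168, 166, 173, 180, 189, 194, 198, 194, 194, 196, 192, 195, 193, 192, 191, 195, 195, 199, 194, 189, 151, 96, 79, 83, 103, 156, 189, 195, 194, 194, 
[... 2536 characters left out ...]
6, 206, 206, 206, 206, 206, 205, 205, 206, 208, 208, 207, 208, 209]
0.03 294 193 [205, 206, 208, 208, 206, 207, 207, 206, 207, 207, 208, 208, 206, 206, 206, 206, 206, 214, 160, 82, 73, 87, 92, 94, 96, 94, 93, 138, 194, 208, 207, 206, 206, 205, 206, 205, 206, 206, 205, 207, 205, 206, 206, 205, 206]
0.05 294 200 [210, 210, 211, 210, 211, 211, 212, 199, 191, 188, 173, 176, 178, 178, 174, 167, 167, 171, 123, 64, 79, 89, 92, 93, 97, 94, 92, 85, 81, 60, 37, 36, 0, 2, 1, 0, 2, 5, 2, 5, 6, 6, 9, 7, 7]
0.08 294 213 [38, 36, 43, 51, 51, 66, 66, 66, 66, 70, 86, 85, 85, 95, 106, 105, 106, 86, 74, 74, 83, 89, 92, 95, 96, 94, 94, 88, 78, 91, 100, 101, 100, 98, 100, 98, 99, 99, 99, 98, 100, 98, 98, 98, 98]
```

```bash
python3 - <<'E'
import pickle; from h import *
d=pickle.load(open("p6.pkl","rb")); x,y,tz=.5624,-.0285,.2565-.107+.015
f=d["wrist"]; print(f["color"][165:195,315:319].max(2).mean(1).round().tolist())
for o in (-.004,0,.004): print(proj(f,[x,y+o,tz],True))
f=d["scene"]; print(f["color"][155:178,277:280].max(2).mean(1).round().tolist()); print(proj(f,[x,y,tz]), proj(f,[x,y+.001,tz])-proj(f,[x,y,tz]))
for k in (0,.03,.06,.09):
    u,v=proj(f,[x,y,tz+k]); r=f["color"][int(round(v)),int(u)-7:int(u)+10].max(1).astype(float); w=(195-r).clip(15)-15; print(k,u,(np.arange(len(r))@w)/w.sum()+int(u)-7)
E
```

```text
[207.0, 207.0, 206.0, 206.0, 206.0, 207.0, 206.0, 207.0, 207.0, 206.0, 206.0, 206.0, 205.0, 206.0, 206.0, 206.0, 210.0, 154.0, 106.0, 86.0, 90.0, 91.0, 91.0, 92.0, 91.0, 92.0, 92.0, 92.0, 92.0, 92.0]
[316.74720848 180.65191932]
[316.74882515 184.61962132]
[316.75043858 188.55953086]
[113.0, 107.0, 103.0, 102.0, 96.0, 92.0, 90.0, 88.0, 87.0, 84.0, 82.0, 94.0, 136.0, 186.0, 194.0, 194.0, 195.0, 192.0, 194.0, 195.0, 193.0, 192.0, 193.0]
[277.46730311 165.11586052] [0.48966287 0.16752873]
0 277.46730311425074 277.987146529563
0.03 275.84191076533085 276.43932038834953
0.06 274.10277496272676 274.67245657568236
0.09 272.23752330940965 272.86206896551727
```

>>> jog_arm --steps '[[[255,-0.1,-0.07,0,0,0,0],[255,-0.25,-0.07,0,0,0,0],[255,-0.4,-0.07,0,0,0,0],[255,-0.55,-0.07,0,0,0,0],[255,-0.7,-0.07,0,0,0,0],[255,-0.78,-0.07,0,0,0,0],[255,-0.825,-0.07,0,0,0,0],[255,-0.825,-0.07,0,0,0,0]]]'

```text
t: 20.2
eef_pos: [0.5801, 0.1788, 0.2568]
ee_rot: [3.141, -0.0, -1.569]
force: [-0.5, -0.4, -0.4]
width: 0.0232
gripper_force: 25.0
```

>>> jog_arm --steps '[[[255,0,0,0.05,0,0,0],[255,0,0,0.1,0,0,0],[255,0,0,0.14,0,0,0],[255,0,0,0.16,0,0,0],[255,0,0,0.16,0,0,0],[255,0,0,0.16,0,0,0]]]'

```text
t: 20.8
eef_pos: [0.5803, 0.1781, 0.2173]
ee_rot: [-3.141, -0.0, -1.57]
force: [-0.7, -0.4, 0.2]
width: 0.0235
gripper_force: 25.0
```

```bash
python3 - <<'E'
import pickle; from h import *
from plan import plan
from station import vision,arm
plan([.5796,.1777,.127],-1.571)
s=arm.get_state(); x,y,z=s["eef_pos"]; tz=z-.107+.015
d={n:vision.grab_frame(n) for n in ["scene","top","wrist"]}; pickle.dump(d,open("p7.pkl","wb"))
f=d["wrist"]; print("tip",x,y,tz,proj(f,[x,y+.001,tz],True),"hole",proj(f,[.5796,.1787,.095],True))
for r in range(140,215,3): print(r," ".join(f"{q:3d}" for q in f["color"][r,285:350:2].max(1)))
E
```

```text
pos [0.5803 0.1781 0.2173] [-3.1413e+00 -1.0000e-04 -1.5703e+00] shift [0.0016 0.0028 0.3611] turn [-0.0004 -0.0002  0.0009] F [-0.7 -0.4  0.2] t 20.8 w 0.0235
tip 0.5802861650589839 0.1781108121666943 0.12528689284524883 [316.8563244  184.97700249] hole [317.52009168 177.04797913]
140 215 217 178 125 126 125 124 123 122 123 123 124 124 142 148 175 173 198 196 222 221 221 219 219 219 217 217 217 189 116 118 118 118
143 215 217 193 206 206 219 219 218 217 217 217 216 216 216 216 216 215 216 215 215 216 216 217 193 172 178 206 217 194 116 119 118 119
146 215 218 217 216 219 175 166 215 216 215 216 215 216 216 216 216 216 215 216 216 215 216 218 173 177 175 176 211 200 113 118 119 118
149 217 156 205 214 176 174 175 154 218 215 216 216 216 216 216 215 215 215 215 215 215 216 204 192 176 173 200 216 210 113 118 118 119
152 204 153 201 218 191 164 165 199 216 215 216 215 216 216 215 215 216 215 215 215 215 215 216 217 219 219 217 215 209 113 118 118 118
155 202 155 196 216 216 216 216 216 215 215 216 216 216 215 216 216 216 216 215 216 216 215 216 215 216 216 215 215 218 110 118 119 119
1
[... 1882 characters left out ...]
 216 216 181 115 116
200 117 141 222 156 156 213 216 216 216 217 221 157 158 162  66  94  98 100  81 220 215 216 216 215 215 217 188 207 217 217 180 114 116
203 118  91 222 154 157 209 217 219 201 222 168 157 159 163  69  93  99  99  83 220 216 215 216 216 217 192 172 174 176 216 191 113 117
206 117 118 211 199 157 202 215 179 173 168 125 159 159 161  69  93  99 100  85 201 216 216 215 215 217 177 167 166 182 216 197 113 116
209 117 117 207 202 159 201 217 185 165 161 139 158 163 192  70  93  99 100  85 202 216 216 216 217 216 217 216 216 217 217 208 111 116
212 118 108 154 158 110 156 219 218 187 158 158 164 175 160  74  94 100 100  88 169 186 174 173 156 155 140 120 111 114 155 112 116 115
```

>>> jog_arm --steps '[[[255,0.002,0.003,0,0,0,0],[255,0.002,0.003,0,0,0,0],[255,0.002,0.003,0.02,0,0,0],[255,0.002,0.003,0.04,0,0,0],[255,0.002,0.003,0.06,0,0,0],[255,0.002,0.003,0.08,0,0,0],[255,0.002,0.003,0.08,0,0,0],[255,0.002,0.003,0.08,0,0,0]]]'

```text
t: 21.75
eef_pos: [0.5793, 0.1777, 0.1969]
ee_rot: [3.141, -0.0, -1.57]
force: [0.4, 0.3, -0.8]
width: 0.0239
gripper_force: 25.0
```

```bash
python3 - <<'E'
import pickle; from h import *
from plan import plan
from station import vision,arm
plan([.5795,.1776,.127],-1.571)
f=vision.grab_frame("wrist")
for r in range(146,192,2): print(r," ".join(f"{q:3d}" for q in f["color"][r,296:342:2].max(1)))
s=arm.get_state(); x,y,z=s["eef_pos"]; print(proj(f,[x,y+.001,z-.092],True),proj(f,[.5793,.1784,.095],True))
E
```

```text
pos [0.5793 0.1777 0.1969] [ 3.1413e+00 -3.0000e-04 -1.5700e+00] shift [ 0.0005 -0.0008  0.2797] turn [ 0.0003 -0.0004  0.0012] F [ 0.4  0.3 -0.8] t 21.75 w 0.0239
146 222 222 221 220 219 219 218 218 218 218 218 218 217 217 218 218 218 219 219 179 210 219 220
148 220 218 217 217 218 218 218 217 218 217 218 218 217 217 217 218 218 201 173 173 175 209 219
150 181 220 217 218 218 217 217 218 218 218 218 218 218 217 217 218 219 175 177 177 175 196 219
152 182 221 217 217 217 217 217 218 218 218 218 217 218 218 218 217 219 157 166 166 163 202 219
154 175 220 218 218 217 218 218 217 218 218 218 218 218 217 218 218 218 218 211 183 170 218 218
156 182 219 218 218 218 217 218 218 217 217 218 217 218 217 218 218 218 218 219 220 219 218 217
158 220 218 218 217 216 218 218 218 218 218 217 217 218 218 217 218 218 217 217 218 218 218 218
160 218 217 218 217 217 218 218 218 218 218 218 218 218 217 218 218 217 218 217 218 218 218 218
162 218 218 218 217 218 218 218 218 218 218 218 217 218 218 218 218 218 218 218 218 218 218 218
164 217 218 218 218 218 218 218 218 218 217 218 217 218 218 217 217 218 
[... 627 characters left out ...]
 105  17  18  18  17  21  20  17  38 189 219 218 218 218 218 218 218
180 218 218 218 218 218 199  66  24  21  18  18  17  18  20  62 114 214 218 218 218 218 218 218
182 217 218 218 217 218 168  96  77  45  21  66  59  15  69  79 100 210 218 217 218 217 217 217
184 218 218 218 218 218 177 114 128 101  76  97 104  91  81  78  94 214 218 217 218 218 218 218
186 218 218 218 218 218 210 112 127 112  76  95 103  98  87  90 152 215 218 218 218 218 218 218
188 217 218 217 218 217 218 174 126 112  77  95 101  96 102 113 206 219 218 218 218 218 218 217
190 217 217 218 218 218 219 216 174  74  79  96 103  96 129 193 219 218 218 218 218 218 218 218
[316.46517461 185.55837858] [316.63201447 182.44391244]
```

>>> jog_arm --steps '[[[255,0,0,0.02,0,0,0],[255,0,0,0.04,0,0,0],[255,0,0,0.06,0,0,0],[255,0,0,0.08,0,0,0],[255,0,0,0.1,0,0,0],[255,0,0,0.11,0,0,0],[255,0,0,0.11,0,0,0],[255,0,0,0.11,0,0,0]]]'

```text
t: 22.6
eef_pos: [0.5794, 0.1778, 0.1697]
ee_rot: [-3.141, -0.0, -1.57]
force: [0.2, -0.0, -0.7]
width: 0.0236
gripper_force: 25.0
```

```bash
python3 - <<'E'
from h import *
from plan import plan
from station import vision,arm
plan([.5793,.1777,.127],-1.571)
f=vision.grab_frame("wrist"); s=arm.get_state(); x,y,z=s["eef_pos"]
h=proj(f,[.5793,.1784,.095],True); print(proj(f,[x,y+.001,.095],True),h)
for r in range(int(h[1])-18,int(h[1])+18,2): print(r," ".join(f"{q:3d}" for q in f["color"][r,296:342:2].max(1)))
E
```

```text
pos [0.5794 0.1778 0.1697] [-3.1415 -0.     -1.57  ] shift [0.0005 0.0005 0.1708] turn [-0.0002 -0.      0.0013] F [ 0.2 -0.  -0.7] t 22.6 w 0.0236
[316.55377052 190.47629132] [316.78076419 189.98184445]
171 220 219 220 220 220 220 220 219 220 220 220 219 220 220 220 220 220 220 220 220 220 220 220
173 220 220 219 219 220 220 220 220 220 220 220 220 219 219 219 219 220 220 220 220 220 220 220
175 220 220 220 219 220 219 219 220 220 220 220 220 220 220 220 220 220 220 219 220 220 220 220
177 219 219 220 220 220 220 220 220 220 221 220 220 220 220 220 220 219 220 219 219 219 219 220
179 220 220 220 220 219 220 220 221 220 204 200 201 212 222 220 220 220 220 220 220 219 220 220
181 220 220 219 220 220 220 223 200  70  27  16  20  39 124 217 221 219 220 220 220 220 220 219
183 220 220 220 219 220 223 159  41  13  38  59  59  32   9  94 207 221 220 220 220 220 220 220
185 220 220 219 220 221 196  56  18  26  82  97 106  72  15  15 106 222 220 220 220 220 219 220
187 220 220 220 220 222 150  81  23  30  80  97 104  97  20  58  77 201 220 220 220 220 220 220
189 220 220 219 220 222 136  95  77  60  80  97 104  98  67  82  74 178 221 219 220 220 220 220
191 220 220 220 220 222 140 122 131  74  81  99 103  97  83  80  75 176 221 220 220 220 220 220
193 219 220 219 220 222 167 120 123  74  83  99 104  98  83  84  77 190 220 220 220 220 220 219
195 219 219 220 220 221 192 132 118  74  83  98 104 100 108  99 129 216 220 219 220 220 220 220
197 219 220 220 220 220 218 193  83  73  85 100 103 100 106 115 199 221 220 220 220 220 220 220
199 220 220 219 220 220 220 220 203  83  85  99 103  99 161 203 221 220 220 220 219 220 220 220
201 220 219 220 219 220 220 207 161 113  85  98 102  99 196 221 220 220 220 220 220 220 220 220
203 220 220 220 220 219 220 208 162 121  85  99 103  99 203 220 220 220 220 220 220 220 220 220
205 220 220 220 220 220 222 210 163 105  87 100 102 100 182 221 219 220 220 220 220 219 220 219
```

>>> jog_arm --steps '[[[255,0,0,0.025,0,0,0],[255,0,0,0.05,0,0,0],[255,0,0,0.075,0,0,0],[255,0,0,0.1,0,0,0],[255,0,0,0.125,0,0,0],[255,0,0,0.15,0,0,0],[255,0,0,0.17,0,0,0],[255,0,0,0.17,0,0,0]]]'

```text
t: 23.45
eef_pos: [0.5788, 0.1776, 0.1261]
ee_rot: [3.14, -0.001, -1.57]
force: [0.2, 0.9, -1.1]
width: 0.0238
gripper_force: 25.0
```

>>> jog_arm --steps '[[[255,0,0,0,0,0,0],[255,0,0,0,0,0,0],[255,0,0,0,0,0,0],[255,0,0,0,0,0,0],[255,0,0,0,0,0,0]]]'

```text
t: 23.95
eef_pos: [0.5794, 0.1778, 0.1273]
ee_rot: [-3.141, 0.0, -1.57]
force: [0.3, 0.0, -1.1]
width: 0.0236
gripper_force: 25.0
```

```bash
python3 - <<'E'
from h import *
from plan import plan
from station import vision,arm
plan([.5793,.1777,.127],-1.571)
f=vision.grab_frame("wrist"); s=arm.get_state(); x,y,z=s["eef_pos"]
h=proj(f,[.5793,.1784,.095],True); print(proj(f,[x,y+.001,.095],True),h,proj(f,[x,y+.001,.145],True))
for r in range(int(h[1])-18,int(h[1])+18,2): print(r," ".join(f"{q:3d}" for q in f["color"][r,290:346:2].max(1)))
E
```

```text
pos [0.5794 0.1778 0.1273] [-3.1414e+00  1.0000e-04 -1.5701e+00] shift [0.0004 0.0003 0.0011] turn [-0.0003  0.0002  0.0012] F [ 0.3  0.  -1.1] t 23.95 w 0.0236
[316.65000056 205.5989428 ] [316.7098214  205.09933306] [316.58786639 231.41151665]
187 222 222 221 222 222 222 222 221 222 222 222 222 222 222 222 222 222 222 222 222 222 221 222 222 222 222 222 222
189 222 222 222 222 222 222 222 222 222 222 222 222 222 222 222 222 221 222 222 222 222 222 222 222 222 222 222 222
191 221 222 222 222 222 222 222 222 222 222 222 222 223 223 223 223 222 222 222 222 222 222 222 222 222 222 223 222
193 222 222 222 222 222 222 222 222 222 223 227 202 184 161 159 189 226 224 222 222 222 222 222 222 222 222 221 222
195 222 222 222 222 222 222 222 223 223 206 163  50  60  64  63  62  82 180 221 223 222 222 222 222 222 222 222 222
197 222 222 222 222 222 222 222 223 202  72  15  39  65  65  66  66  29  25 153 222 222 222 222 222 222 222 222 222
199 222 221 222 222 222 222 222 220 128  32  19  53  82 101 107  95  33  17  77 183 224 222 222 222 222 222 222 222
201 222 222 222 222 222 222 223 180  87  82
[... 532 characters left out ...]
 222
211 222 222 222 221 222 222 222 208 146 119  86  74  90 101 104 104  94 108  92 168 222 222 222 222 222 222 221 223
213 222 222 222 222 222 222 222 223 187 121  84  73  90 102 105 103  88 108 152 210 223 222 222 222 222 222 222 222
215 222 222 222 222 222 222 222 222 221 200 101  74  94 105  87 106  90 165 209 222 222 222 222 222 222 222 222 222
217 222 222 222 222 222 222 222 222 225 195 121  40  40  10   6  33  95 188 214 224 222 222 221 222 222 222 222 222
219 221 222 222 222 222 222 222 225 170   0   8  11  11  13  14  13  10   7   0 196 224 222 221 222 222 222 221 222
221 222 222 222 222 222 222 226 169  38  10  12  14  13  13  15  11  14  13  16  24 179 225 222 222 222 222 222 222
```

```bash
python3 -c "
from station import arm
print(arm.job_done())"
```

```text
the job is handed in; nothing more can be done
None
```

I handed in the job with the guide block home against both stops and the probe gripped upright in its hole, tip about 25 mm below the deck top and, by my camera measurements, within about 1 mm of centre; I saw no sign that the probe touched anything, no judging result came back, and the bystanders weren't re-measured at the end.

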